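# Shift the planer's feed lever into the marked notch

### The arm

A 6-joint arm with a two-finger parallel gripper is mounted at the origin on the work surface. World frame = base frame: x ahead of the robot, y to its left, z up, the work surface at z = 0. Lengths are in m, angles in rad, forces in N, time in s.
With the tool pointing down it reaches from about 0.35 to 0.85 m from the base axis. Payload 8.1 kg.
Tool frame: the origin (TCP) lies on the centre line of the jaws, within the pads' length; the fingertips stand bot.nose_length ahead of it and the grasp point (between the pads) is the TCP (bot.nose_length is the distance from the TCP to the fingertips, in m); z points along the fingers, y is the line along which they close (so a half turn about z gives the same grasp; the last joint's range is limited). The gripper opens to 85 mm and grips with 20 to 120 N. Pads are 22 mm wide; open, the fingers measure 114 mm over their backs; the gripper's body (76 mm by 85 mm) begins 54 mm behind the grasp point. The pads swing forward as they close: fully open they stand 13 mm farther back than shut.
Start: joints at [1.135, 0.13, 1.488, -0, 1.523, -0.085], TCP at [0.206, 0.563, 0.25] pointing down, gripper open.
Joint ranges: [-2.96, 2.96], [-0.89, 2.26], [0.02, 2.5], [-1.34, 4.48], [0, 2.73], [-2.66, 2.66]. Speed limits (rad/s): [2.39, 2.39, 2.79, 3.14, 3.14, 3.14].

### API

Orientations are given as a unit quaternion [w, x, y, z].
In Python, from station import bot, viewer, close_job gives the robot as it stands.
- The arm moves only by the tool jog_arm, never from a script. Its argument "targets" is a list of rows, each an object with "rot": the turn, a rotation vector about the world's x, y, z in degrees, a list of three; "delta_pos": the shift along the world's x, y, z in mm, a list of three; "hand": the opening, from 0 (shut) to 1 (fully open). A call has 1 to 8 rows; each row shifts and turns the commanded pose from where the row before left it; what a row does not reach is not made up. A row lasts 1/12 s, in which the tool goes at most 41.7 mm and 7.16 degrees, less where a joint would pass 70% of its speed; a pose out of reach is approached as far as the arm can. A call is refused whole if a number of a shift passes 41.7 or a number of a turn 7.16, either way. A call with a gripper value outside its range is refused whole. The fingers move at their own pace and stop on an object; the grip force is fixed at half the most. Time passes only in rows, so rows that do not move let the fingers close. It gives the time, the measured TCP pose, the force, the opening and the grip force at its end, in the units of the state.
- bot.observe(): the state, without advancing time (a new reading comes with each control period).
- viewer.camera(name): name is "scene" or "top" or "wrist"; returns the picture (400x640x3 uint8, blue, green, red); there is no depth.
- viewer.camera_info(name): a dict with "K" (3x3 intrinsics, pixels), "pose" (4x4, takes a point from camera to world coordinates). Camera axes: x right, y down, z forward; pixel columns grow to the right and rows downward; lengths in m; the calibration is good to about 2 mm. A picture is of the moment at which its call begins: read the wrist's pose just before it. camera_info takes no time and is no camera call; for the wrist camera it gives the pose at the moment of the call.
- close_job(): hands the job in; it is judged then, once.
The state is a dict: "clock": time; "q": joint angles; "joint_velocities": joint speeds; "tau": joint torques, N m; "tool_pos": TCP position; "tcp_rot": TCP orientation; "contact_force": force on the tool from outside, world axes, zero at the start; "wrist_torque": the same for the moment, N m; "grip_width": opening from 0.0 (shut) to 1.0 (fully open); "grasp_force": force on a finger pad.
Only numpy, scipy, OpenCV 4.12 (cv2) and the standard library are available. Lean on these libraries where they do the work, as an engineer would, in place of code of your own. Each camera call takes 0.05 s, during which the arm holds its last target. There are 200 camera calls.

### The job

Shift the feed lever on the bench planer's gearbox out of its middle notch and into the notch marked by the tall peg: lift it against its spring, carry it over any notch in between without letting it drop in there, and let it drop fully home in the marked one. The notches do not line up exactly with the peg, so feel for the place. Then let go of the lever, and leave the other things lying about where they are.

Things in the scene. Friction and masses are not known exactly. Their poses are not given: they have to be found in the camera images.
- machine: Fixed green gearbox of a bench planer, 290 x 400 mm, flat top 90 mm above the table; behind it (its +x) the planer's low aluminium bed. Origin: on the table exactly below the lever's vertical pivot axis; z up. The lever points to -x at the start and sweeps over the gearbox top on that side. Round bosses and bolts aside, only the steel quadrant, pegs and lever stand on the top.
- quadrant (a point): Middle notch of the steel quadrant, at its top: 125 mm from the pivot, 120 mm above the table. The quadrant is a 24 mm wide arc, flat for riding on, about the pivot with five open notches 17 mm wide: the middle one, and two a side, about 0.45 and 0.90 rad round from it. A side's two notches are both off those angles by the same unknown amount, up to 0.08 rad (10 mm) either way.
- grip (a point): Grasp point: centre of the round upright black handle at the lever's end, 26 mm diameter, 50 mm tall. 185 mm from the pivot axis; 185 mm above the table when home in a notch, about 15 mm more when the tooth rides on top of the quadrant. Lift it 20 to 30 mm to carry the tooth clear over notches. The flat bar below it is 18 mm wide.
- lever (a joint): Lift of the lever in rad about a level axis through the pivot, 145 mm above the table: 0 home in a notch, about 0.08 with the tooth riding on top of the quadrant, 0.2 at most (37 mm at the handle; the handle tips as much inwards, to the pivot). Spring and weight press it down, 6 to 11 N at the handle.
- lever_swing (a joint): Swing of the lever about the vertical pivot, rad, 0 at the middle notch, positive anticlockwise seen from above (handle towards the machine's -y), stops at 1.03 either way; stays where left. Drag of pivot and riding tooth: up to about 5 N at the handle.
- tooth (a point): Bottom of the tooth under the lever, 125 mm from the pivot, 11 mm wide along the arc, so 3 mm free either side in a notch. It goes 10 mm deep into a notch. Riding on the quadrant it can be pushed along, and springs down into a notch by itself when over it, if the handle is free to go down.
- index (a point): Point on the underside of the lever bar, on its centre line, 92 mm from the pivot axis: it passes over the marker peg and the plugs.
- park (a point): Point on the gearbox top at the middle notch, 92 mm from the pivot axis on the machine's -x axis; the lever starts here.
- mark: The marker: fixed tall steel peg on the gearbox top, 16 mm diameter, 34 mm high with a narrower tip, 92 mm from the pivot axis, just inside the arc next to one of the four outer notches, at exactly 0.45 or 0.90 rad to one side of the middle. Low flat plugs (4 mm high, same diameter) stand at the other three. Origin: centre of its underside. The lever passes 4 mm or more above it. The marked notch is the one nearest in angle, its centre up to 0.08 rad off the peg's angle.
- tin: Loose open empty steel tin, 74 mm diameter, 110 mm high, on the table; bystander. Origin: centre of its underside.
- can: Loose closed steel can, 80 mm diameter, 120 mm high, on the table; bystander. Origin: centre of its underside.
- wrench: Loose steel wrench, 180 mm long, lying on the table; bystander. Origin: under its middle.
- pushblock: Loose wooden push block 60 x 150 x 30 mm lying on the table; bystander. Origin: centre of its underside.

How it is judged:
On the way, in this order (a step that is already met when the one before it is completed fails the run):
1. the lever is lifted so that its tooth is clear of the middle notch (z of grip in the frame of machine above 0.202 m), for 0.1 s.
2. the lever has dropped home in the marked notch (z of grip in the frame of machine below 0.188 m and horizontal distance between index and mark below 0.018 m), for 0.2 s.
At the end, for the whole second after the job is handed in: The lever is fully home (its handle within 3 mm of its lowest height) in the notch next to the marker peg (index point within 18 mm of the peg, seen from above), released (all of step 2); the robot touches nothing.
It fails at once if the lever's tooth drops into a notch that is neither the middle one nor the marked one (z of grip in the frame of machine below 0.188 m and horizontal distance between index and park above 0.018 m and horizontal distance between index and mark above 0.018 m).
It fails at once if the open tin is shifted by more than 20 mm (distance of tin from where it was at the start of the episode above 0.02 m).
It fails at once if the closed can is shifted by more than 20 mm (distance of can from where it was at the start of the episode above 0.02 m).
It fails at once if the wrench is shifted by more than 20 mm (distance of wrench from where it was at the start of the episode above 0.02 m).
It fails at once if the wooden push block is shifted by more than 20 mm (distance of pushblock from where it was at the start of the episode above 0.02 m).
It also fails if it takes over 45 s, if anything falls off the work surface, if the arm or the gripper's body presses on something with over 40 N, if the wrist force passes 120 N, or if a joint passes its speed limit or range.

## Working session

There is one attempt and no reset: what is moved stays moved. The work goes in short steps, Python scripts to look and compute and a tool call to move; the robot and the scene stay as the last step left them, time stands still between calls to the robot, and variables do not carry over. Pictures are saved under pics/ and viewed, at most 10 in all, crops included, and the job is handed in when it is done.

Besides the shell and the picture viewer there is one more tool, called after "Request:" as a command line: name --argument value ..., lists and objects as JSON in quotes. jog_arm: Moves the arm, as the interface text tells. Its arguments: {"type":"object","properties":{"targets":{"type":"array"}},"required":["targets"]}

```bash
mkdir -p pics
python3 - <<'E'
from station import bot, viewer
import cv2
for n in("scene","top"):
    cv2.imwrite(f"pics/{n}0.png",viewer.camera(n)); i=viewer.camera_info(n); print(n,i["K"],i["pose"])
s=bot.observe();print(s,bot.nose_length)
E
```

```text
scene [[395.98004393   0.         319.6855229 ]
 [  0.         395.98004393 196.80285832]
 [  0.           0.           1.        ]] [[ 0.72901828  0.52844495 -0.43506123  1.04415985]
 [ 0.68444776 -0.5553751   0.47232378 -0.5437295 ]
 [ 0.00797494 -0.64210936 -0.76657157  1.01899042]
 [ 0.          0.          0.          1.        ]]
top [[420.87503805   0.         323.17010229]
 [  0.         420.87503805 204.21058947]
 [  0.           0.           1.        ]] [[-6.48509810e-04 -9.88841941e-01  1.48967097e-01  3.15571379e-01]
 [-9.99922176e-01 -1.21472152e-03 -1.24163454e-02  1.03834819e-02]
 [ 1.24587566e-02 -1.48963556e-01 -9.88764198e-01  1.42014815e+00]
 [ 0.00000000e+00  0.00000000e+00  0.00000000e+00  1.00000000e+00]]
{'clock': 0.1, 'q': array([ 1.13459956e+00,  1.31072289e-01,  1.48914309e+00, -1.76811815e-05,
        1.52299712e+00, -8.54168532e-02]), 'joint_velocities': array([-0.00142434, -0.00029361,  0.00038714, -0.00019467, -0.00091154,
       -0.00112487]), 'tau': array([ 1.25846014e-03, -5.70955288e+01, -5.01936543e+01, -1.29991354e-04,
        8.16535758e-03,  4.47256662e-05]), 'tool_pos': array([0.20598219, 0.5630569 , 0.24937227]), 'tcp_rot': array([-2.00315367e-04,  1.74491644e-01,  9.84658322e-01, -7.84810263e-04]), 'contact_force': array([ 0.47261807,  0.33558666, -0.73976216]), 'wrist_torque': array([-0.05564387, -0.03640286, -0.00641877]), 'grasp_force': 0.0, 'grip_width': 1.0068769654384586} 0.019
```

View pics/scene0.png

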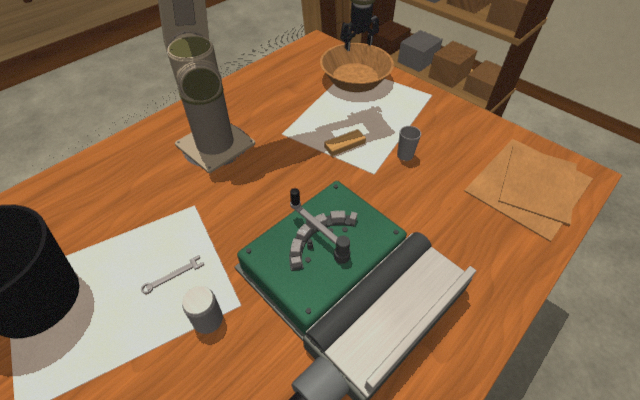

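View pics/top0.png

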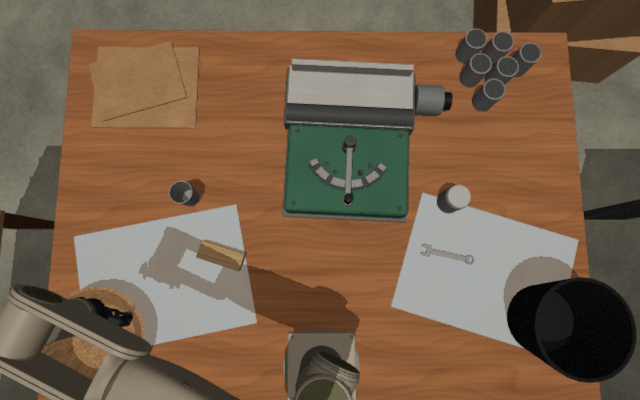

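```bash
cat > h.py <<'E'
import numpy as np
from station import viewer
def at(cam,u,v,z,info=None):
    i=info or viewer.camera_info(cam);K=np.array(i["K"]);P=np.array(i["pose"])
    d=P[:3,:3]@np.linalg.solve(K,[u,v,1]);o=P[:3,3]
    return o+d*(z-o[2])/d[2]
def pix(cam,p,info=None):
    i=info or viewer.camera_info(cam);K=np.array(i["K"]);P=np.array(i["pose"])
    c=K@(P[:3,:3].T@(np.array(p)-P[:3,3]));return c[:2]/c[2]
E
python3 - <<'E'
import cv2,numpy as np
a=cv2.imread("pics/top0.png")[115:225,280:415];b=cv2.imread("pics/scene0.png")[180:290,235:370]
cv2.imwrite("pics/c0.png",np.vstack([cv2.resize(x,(358,292),interpolation=2) for x in(a,b)]) if 0 else np.hstack([cv2.resize(x,(400,326),interpolation=2) for x in(a,b)]))
from h import *
print("handle",at("top",348.5,198,.21),"pivot",at("top",349.5,143,.17))
for c in[(289,124.5),(407,126),(408,214),(286,213)]:print(at("top",*c,.09))
E
```

```text
handle [ 0.51630166 -0.07870988  0.21      ] pivot [ 0.69429545 -0.08637997  0.17      ]
[0.78078008 0.10582642 0.09      ]
[ 0.7770751  -0.28289145  0.09      ]
[ 0.48469115 -0.2772052   0.09      ]
[0.48753544 0.11201261 0.09      ]
```

View pics/c0.png

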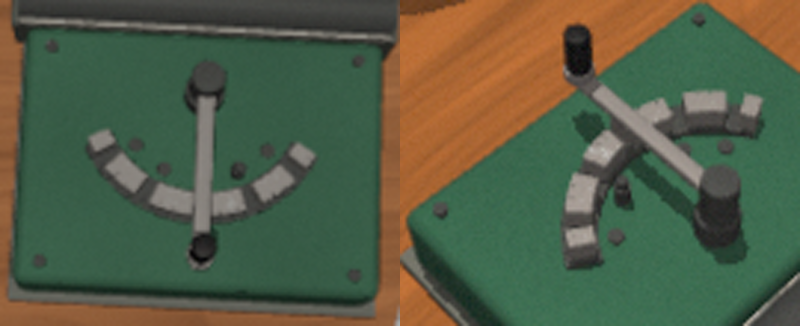

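The tall peg is on the −y side, at the first notch (top view pixel ≈ (361,173)), so the swing needed is about +0.45 rad. I'm moving above the handle, at about (0.51, −0.08).

Request:
jog_arm --targets '[{"delta_pos":[17,-35,8],"rot":[0,0,1.2],"hand":1},{"delta_pos":[17,-35,8],"rot":[0,0,1.2],"hand":1},{"delta_pos":[17,-35,8],"rot":[0,0,1.2],"hand":1},{"delta_pos":[17,-35,8],"rot":[0,0,1.2],"hand":1},{"delta_pos":[17,-35,8],"rot":[0,0,1.2],"hand":1},{"delta_pos":[17,-35,0],"rot":[0,0,1.2],"hand":1},{"delta_pos":[17,-35,0],"rot":[0,0,1.2],"hand":1},{"delta_pos":[17,-35,0],"rot":[0,0,1.2],"hand":1}]'

```text
clock: 0.77
tool_pos: [0.3424, 0.2817, 0.2902]
tcp_rot: [0.0, 0.091, 0.996, 0.0]
contact_force: [1.6, -0.4, -0.8]
grip_width: 1.0
grasp_force: 0.0
```

Request:
jog_arm --targets '[{"delta_pos":[17,-35,0],"rot":[0,0,1.2],"hand":1},{"delta_pos":[17,-35,0],"rot":[0,0,1.2],"hand":1},{"delta_pos":[17,-35,0],"rot":[0,0,1.2],"hand":1},{"delta_pos":[17,-35,0],"rot":[0,0,1.2],"hand":1},{"delta_pos":[17,-35,0],"rot":[0,0,1.2],"hand":1},{"delta_pos":[17,-35,0],"rot":[0,0,1.2],"hand":1},{"delta_pos":[17,-35,0],"rot":[0,0,1.2],"hand":1},{"delta_pos":[17,-35,0],"rot":[0,0,1.0],"hand":1}]'

```text
clock: 1.43
tool_pos: [0.4784, 0.0015, 0.29]
tcp_rot: [-0.0, 0.009, 1.0, 0.0]
contact_force: [0.7, 0.7, -0.0]
grip_width: 0.998
grasp_force: 0.0
```

Request:
jog_arm --targets '[{"delta_pos":[5,-35,0],"rot":[0,0,0],"hand":1},{"delta_pos":[5,-35,0],"rot":[0,0,0],"hand":1},{"delta_pos":[0,0,0],"rot":[0,0,0],"hand":1},{"delta_pos":[0,0,0],"rot":[0,0,0],"hand":1}]'

```text
clock: 1.77
tool_pos: [0.4879, -0.0681, 0.2896]
tcp_rot: [-0.001, 0.011, 1.0, 0.0]
contact_force: [0.1, 0.3, 1.0]
grip_width: 1.0
grasp_force: 0.0
```

Run:
```python
from station import bot, viewer
import cv2,json
i=viewer.camera_info("wrist");cv2.imwrite("pics/w1.png",viewer.camera("wrist"))
json.dump({k:v.tolist() for k,v in i.items() if k in("K","pose")},open("w1.json","w"));print(i)
s=bot.observe();print(s["tool_pos"],s["tcp_rot"],s["contact_force"],s["clock"])
```

```text
{'K': array([[297.25696606,   0.        , 316.18119632],
       [  0.        , 297.25696606, 196.95121137],
       [  0.        ,   0.        ,   1.        ]]), 'pose': array([[ 2.33378276e-02,  9.53528534e-01,  3.00397537e-01,
         4.10467126e-01],
       [ 9.99727518e-01, -2.24049519e-02, -6.55034505e-03,
        -6.63740144e-02],
       [ 4.84451483e-04,  3.00468556e-01, -9.53791598e-01,
         4.13022937e-01],
       [ 0.00000000e+00,  0.00000000e+00,  0.00000000e+00,
         1.00000000e+00]])}
[ 0.4878765  -0.06684155  0.28977292] [-5.43990695e-04  1.05599915e-02  9.99944037e-01  3.37034958e-04] [-0.25324057 -0.13812014 -0.63372351] 1.8167
```

View pics/w1.png

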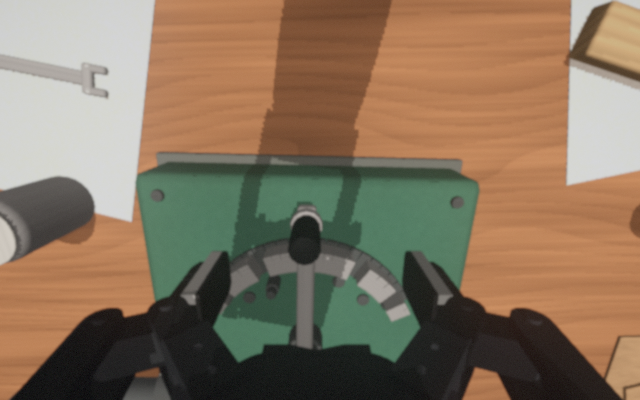

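Handle top at about (305,246), its base at about (306,216). The peg is at about (272,287), left of the bar. I'll enlarge the arc to measure the notch.

Run:
```python
import cv2,numpy as np,json
from h import *
a=cv2.imread("pics/w1.png")[205:345,215:415]
a=cv2.resize(a,(800,560),interpolation=2);a=cv2.convertScaleAbs(a,alpha=1.7)
cv2.imwrite("pics/w1c.png",a)
i=json.load(open("w1.json"))
print(at(0,305,246,.21,i),at(0,306,218,.16,i))
```

```text
[ 0.51304303 -0.07711792  0.21      ] [ 0.51007677 -0.07787239  0.16      ]
```

View pics/w1c.png

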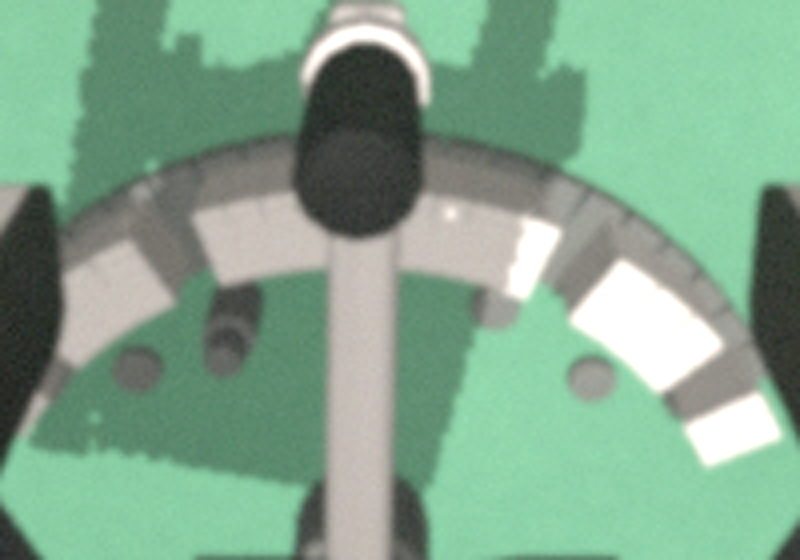

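Run:
```python
import json
from h import *
from scipy.optimize import least_squares
i=json.load(open("w1.json"))
A=lambda u,v,z:at(0,215+u/4,205+v/4,z,i)[:2]
h=A(358,182,.21);print("handle",h)
pl=[(A(592,378,.094),-.9),(A(138,369,.094),.9),(A(495,306,.094),-.45)]
d=lambda y,a:np.array([-np.cos(y+a),-np.sin(y+a)])
f=lambda p:np.r_[h-p[:2]-.185*d(p[2],0)]
g=lambda p:np.concatenate([f(p)]+[q-p[:2]-.092*d(p[2],a) for q,a in pl])
r=least_squares(g,[.694,-.086,-.02]);p=r.x;print(p,r.fun*1000)
for n,uv in dict(Lo=(130,240),Li=(178,303),Ro=(193,215),Ri=(222,285),l0=(545,215+10),l1=(523,300),r0=(623,260),r1=(572,320)).items():
    q=A(*uv,.12)-p[:2];print(n,np.hypot(*q),np.angle(np.exp(1j*(np.arctan2(-q[1],-q[0])-p[2]))))
for s in (0,.45):print(s,p[:2]+.185*d(p[2],s))
```

```text
handle [ 0.51681007 -0.07762823]
[ 0.70176952 -0.08697761 -0.04937766] [-0.18493653  0.21822273 -0.169696   -0.46246377  0.22353594  0.55784328
  0.13109507 -0.31360201]
Lo 0.13527734786720141 0.5067072076406366
Li 0.11174384848543767 0.4933755008905399
Ro 0.13531158519820025 0.3618631435227004
Ri 0.11209301399290142 0.3680850110618708
l0 0.13535482740512617 -0.3749961069440326
l1 0.1113281642425222 -0.41429347328945004
r0 0.1361507748688643 -0.5580407749648968
r1 0.11251995120167256 -0.5534313693788819
0 [ 0.516995   -0.07784646]
0.45 [ 0.5314181  -0.15912604]
```

The fit residual is under 1 mm and the notch measures 17 mm wide, as given. The marked notch centre is at about +0.433 rad and the handle is at (0.517, −0.078). I'm aligning and descending with open fingers.

Request:
jog_arm --targets '[{"delta_pos":[15,-5,0],"rot":[0,0,-0.8],"hand":1},{"delta_pos":[14,-6,0],"rot":[0,0,-0.8],"hand":1},{"delta_pos":[0,0,-20],"rot":[0,0,0],"hand":1},{"delta_pos":[0,0,-25],"rot":[0,0,0],"hand":1},{"delta_pos":[0,0,-25],"rot":[0,0,0],"hand":1},{"delta_pos":[0,0,-20],"rot":[0,0,0],"hand":1},{"delta_pos":[0,0,-10],"rot":[0,0,0],"hand":1},{"delta_pos":[0,0,0],"rot":[0,0,0],"hand":1}]'

```text
clock: 2.48
tool_pos: [0.5154, -0.0757, 0.1874]
tcp_rot: [-0.002, 0.023, 1.0, 0.001]
contact_force: [-0.7, -0.6, 0.0]
grip_width: 0.999
grasp_force: 0.0
```

Request:
jog_arm --targets '[{"delta_pos":[0,0,0],"rot":[0,0,0],"hand":0.6},{"delta_pos":[0,0,0],"rot":[0,0,0],"hand":0.4},{"delta_pos":[0,0,0],"rot":[0,0,0],"hand":0.2},{"delta_pos":[0,0,0],"rot":[0,0,0],"hand":0.1},{"delta_pos":[0,0,0],"rot":[0,0,0],"hand":0.1},{"delta_pos":[0,0,0],"rot":[0,0,0],"hand":0.1}]'

```text
clock: 2.98
tool_pos: [0.5176, -0.0778, 0.1912]
tcp_rot: [0.001, 0.024, 1.0, -0.0]
contact_force: [-0.3, -0.4, 2.0]
grip_width: 0.287
grasp_force: 58.6
```

Gripped at the handle's width. Lifting about 26 mm along the arc of the lever.

Request:
jog_arm --targets '[{"delta_pos":[1,0,5],"rot":[0,0,0],"hand":0.1},{"delta_pos":[1.5,0,7],"rot":[0,0,0],"hand":0.1},{"delta_pos":[2,0,7],"rot":[0,0,0],"hand":0.1},{"delta_pos":[2,0,7],"rot":[0,0,0],"hand":0.1},{"delta_pos":[0,0,0],"rot":[0,0,0],"hand":0.1},{"delta_pos":[0,0,0],"rot":[0,0,0],"hand":0.1}]'

```text
clock: 3.48
tool_pos: [0.5243, -0.0774, 0.215]
tcp_rot: [0.0, 0.024, 1.0, 0.0]
contact_force: [10.1, -0.5, -13.7]
grip_width: 0.287
grasp_force: 60.0
```

Lifted 24 mm with the tooth clear. Swinging 0.433 rad around the pivot.

Request:
jog_arm --targets '[{"delta_pos":[0,-9.6,0],"rot":[0,0,3.1],"hand":0.1},{"delta_pos":[0.3,-9.6,0],"rot":[0,0,3.1],"hand":0.1},{"delta_pos":[0.8,-9.5,0],"rot":[0,0,3.1],"hand":0.1},{"delta_pos":[1.4,-9.5,0],"rot":[0,0,3.1],"hand":0.1},{"delta_pos":[1.9,-9.4,0],"rot":[0,0,3.1],"hand":0.1},{"delta_pos":[2.3,-9.4,0],"rot":[0,0,3.1],"hand":0.1},{"delta_pos":[2.9,-9.2,0],"rot":[0,0,3.1],"hand":0.1},{"delta_pos":[3.3,-9.0,0],"rot":[0,0,3.1],"hand":0.1}]'

```text
clock: 4.15
tool_pos: [0.536, -0.1526, 0.2144]
tcp_rot: [-0.001, -0.193, 0.981, 0.001]
contact_force: [4.9, 1.1, -10.8]
grip_width: 0.287
grasp_force: 60.4
```

Request:
jog_arm --targets '[{"delta_pos":[0,0,0],"rot":[0,0,0],"hand":0.1},{"delta_pos":[0,0,0],"rot":[0,0,0],"hand":0.1},{"delta_pos":[0,0,0],"rot":[0,0,0],"hand":0.1}]'

```text
clock: 4.4
tool_pos: [0.5361, -0.1523, 0.215]
tcp_rot: [-0.001, -0.191, 0.982, 0.001]
contact_force: [4.9, 0.1, -10.8]
grip_width: 0.285
grasp_force: 60.3
```

Swing is now about 0.425 rad. Small correction, then lowering gently to below riding height to feel whether the tooth enters.

Request:
jog_arm --targets '[{"delta_pos":[0.5,-1.2,0],"rot":[0,0,0],"hand":0.1},{"delta_pos":[-1.4,-0.6,-6],"rot":[0,0,0],"hand":0.1},{"delta_pos":[-1.4,-0.6,-5],"rot":[0,0,0],"hand":0.1},{"delta_pos":[-1.3,-0.5,-4],"rot":[0,0,0],"hand":0.1},{"delta_pos":[-0.8,-0.3,-3],"rot":[0,0,0],"hand":0.1},{"delta_pos":[0,0,0],"rot":[0,0,0],"hand":0.1},{"delta_pos":[0,0,0],"rot":[0,0,0],"hand":0.1}]'

```text
clock: 4.98
tool_pos: [0.5314, -0.1561, 0.1979]
tcp_rot: [-0.001, -0.192, 0.981, 0.0]
contact_force: [-5.9, -2.3, -5.4]
grip_width: 0.284
grasp_force: 60.9
```

No upward resistance, and it's below riding height: the tooth is in the notch. Lowering the rest of the way.

Request:
jog_arm --targets '[{"delta_pos":[-0.5,-0.2,-3],"rot":[0,0,0],"hand":0.1},{"delta_pos":[-0.5,-0.2,-2.5],"rot":[0,0,0],"hand":0.1},{"delta_pos":[0,0,0],"rot":[0,0,0],"hand":0.1},{"delta_pos":[0,0,0],"rot":[0,0,0],"hand":0.1}]'

```text
clock: 5.32
tool_pos: [0.5308, -0.1572, 0.1939]
tcp_rot: [-0.0, -0.191, 0.982, -0.001]
contact_force: [-9.7, -2.3, 1.5]
grip_width: 0.287
grasp_force: 61.6
```

Request:
jog_arm --targets '[{"delta_pos":[0,0,0],"rot":[0,0,0],"hand":0.5},{"delta_pos":[0,0,0],"rot":[0,0,0],"hand":0.8},{"delta_pos":[0,0,0],"rot":[0,0,0],"hand":1},{"delta_pos":[0,0,0],"rot":[0,0,0],"hand":1},{"delta_pos":[0,0,0],"rot":[0,0,0],"hand":1},{"delta_pos":[0,0,0],"rot":[0,0,0],"hand":1}]'

```text
clock: 5.82
tool_pos: [0.5314, -0.1563, 0.193]
tcp_rot: [0.0, -0.192, 0.981, -0.0]
contact_force: [0.4, 0.4, -0.8]
grip_width: 1.0
grasp_force: 0.0
```

Request:
jog_arm --targets '[{"delta_pos":[0,0,10],"rot":[0,0,0],"hand":1},{"delta_pos":[0,0,20],"rot":[0,0,0],"hand":1},{"delta_pos":[0,0,30],"rot":[0,0,0],"hand":1},{"delta_pos":[0,0,30],"rot":[0,0,0],"hand":1},{"delta_pos":[-20,0,10],"rot":[0,0,0],"hand":1},{"delta_pos":[-10,0,0],"rot":[0,0,0],"hand":1},{"delta_pos":[0,0,0],"rot":[0,0,0],"hand":1},{"delta_pos":[0,0,0],"rot":[0,0,0],"hand":1}]'

```text
clock: 6.48
tool_pos: [0.5013, -0.1564, 0.2936]
tcp_rot: [0.001, -0.192, 0.981, -0.0]
contact_force: [0.1, 0.1, -0.1]
grip_width: 0.997
grasp_force: 0.0
```

Run:
```python
from station import bot, viewer
import cv2
from h import *
i=viewer.camera_info("wrist");w=viewer.camera("wrist");s=viewer.camera("scene")
P=np.array([.70177,-.08698]);y=-.04938
for sw in(.41,.433,.455):
  for lift in(0,.08):
    a=y+sw;r=.185*np.cos(lift)-.065*np.sin(lift)
    p=[P[0]-r*np.cos(a),P[1]-r*np.sin(a),.145+.065*np.cos(lift)+.185*np.sin(lift)]
    print(sw,lift,"wrist",pix("wrist",p,i),"scene",(pix("scene",p)-[235,180])*[400/135,326/110])
cv2.imwrite("pics/w2.png",np.hstack([cv2.resize(s[180:290,235:370],(320,260),interpolation=2),cv2.resize(w[120:380,160:640],(480,260))]))
cv2.imwrite("pics/w2.png",np.vstack([w,cv2.hconcat([cv2.resize(s[180:290,235:370],(245,200),interpolation=2),np.zeros((200,395,3),np.uint8)])]))
```

```text
0.41 0 wrist [307.63908804 245.13084734] scene [120.62138293  83.58886844]
0.41 0.08 wrist [306.95366212 261.44861941] scene [125.3123059   75.19700391]
0.433 0 wrist [302.11137697 245.06488558] scene [118.48711401  87.12301044]
0.433 0.08 wrist [301.29878684 261.38214952] scene [123.23074245  78.64235353]
0.455 0 wrist [296.82552073 245.10932852] scene [116.53075128  90.55038157]
0.455 0.08 wrist [295.89143134 261.42655623] scene [121.32347837  81.98330809]
```

View pics/w2.png

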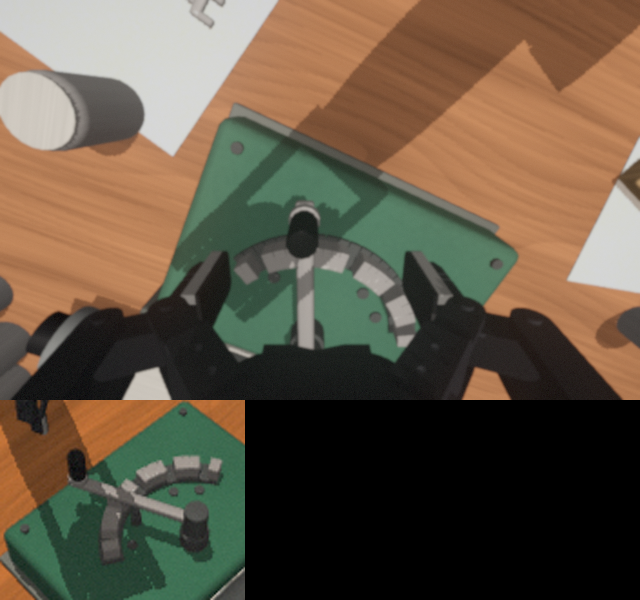

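The handle top sits at about (302,245) in the wrist view. That matches the prediction for fully home at 0.433 rad (302,245), not riding on top (301,261). The gripper is clear and open.

```bash
python3 -c "
from station import close_job
print(close_job())"
```

```text
the job is handed in; nothing more can be done
None
```

The feed lever is home in the notch marked by the tall peg (about +0.43 rad), released, with the gripper clear and the tin, can, wrench and push block not touched; the job is handed in, but no verdict was shown.

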